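# Set the throwing gauge and hold a magnifier at its height over a glaze test tile

## Task

Check the glaze on the round test tile: the throwing gauge's collar is already set to the magnifier's focal height, so bring its raised pointer down level and swing it round to point at the middle of the round tile, and let go of it. Then pick up the magnifier by its handle and hold it still and level, lens centred over the round tile at the height of the pointer, without touching the pointer or disturbing the tiles and the other things on the bench. Finish while holding it there: do not put it down or let go.

Things in the scene. Friction and masses are not known exactly. Their poses are not given: they have to be found in the camera images.
- gauge: potter's throwing gauge, fixed to the bench: round dark cast base 100 mm across and 26 mm high, upright steel post 12 mm thick ending in a ball whose top is 198 mm above the bench. An aluminium collar clamped at some height on the post carries a swivel fork and, hinged in the fork, the pointer. Origin: centre of the base's underside, on the post's axis. Its x axis looks from the post towards the middle of the three tiles, y to the left of that, z up.
- gauge_swivel (a joint): swivel of the pointer about the post, rad, stiff enough to stay where left (0.1 N m), stops at +-1.6. At 0 the pointer lies over the gauge's x axis; grows anticlockwise seen from above. Starts between 0.9 and 1.25, to be turned clockwise.
- gauge_pointer (a joint): tilt of the pointer in its fork, rad, stiff enough to stay where left (0.1 N m). 0 = level, positive = tip raised; range -0.5 to 1.25, no stop at level. Starts raised between 0.6 and 1.0.
- pointer_pivot (a point): tilt axis of the pointer, 22 mm out from the post's axis, at the fork; 125 to 165 mm above the bench. When level the whole pointer lies at this height: it marks the focal height. Its x axis looks outwards along the pointer's bearing, z up. The fork is 21 mm wide, reaches 28 mm out from the post's axis and has a small clamp knob on its left side out to 17 mm; a clamp screw 20 mm below the pivot reaches 32 mm from the post on the side away from the tiles.
- pointer_tip (a point): point of the pointer, 133 mm from its pivot (155 mm from the post's axis when level). The pointer is a straight round steel rod 10 mm thick with a pale wooden cone, 14 mm thick and 14 mm long, at its end; free to be pinched between 15 and 115 mm from the pivot. x axis along the pointer outwards, y to its left, z up when the pointer is level.
- magnifier: black lit hand magnifier, about 170 g, lying flat on the bench: ring 74 mm across and 16 mm high around a 62 mm glass lens, and a straight battery handle 24 mm wide, 20 mm high and 98 mm long with flat sides and a metal band near its end. Origin: under the handle at the place to grip, within 15 mm of the balance point; x axis towards the ring, z up. The handle runs from x = -75 to +23 mm, then a 15 mm wide neck to the ring at x = 38.
- lens_centre (a point): centre of the magnifier's lens, at the ring's mid height: 75 mm from the magnifier's origin along its x axis and 8 mm above its underside.
- tile_round: round fired test tile, 64 mm across, 8 mm thick, white glaze on red clay, lying loose on the bench 215 to 235 mm from the gauge's post; the one to examine. Origin: centre of its underside. The three tiles lie on an arc round the gauge in any order, about 100 mm apart.
- tile_square: square test tile, 58 by 58 by 8 mm, same clay and glaze, loose. Origin: centre of its underside. Leave alone.
- tile_long: oblong test tile, 74 by 36 by 8 mm, same clay and glaze, loose. Origin: centre of its underside. Leave alone.
- wood_knife: wooden modelling knife, 165 mm long, 6 mm high, lying loose on the bench between the gauge's base and the tiles. Leave alone.
- ribbon_tool: clay trimming tool with wooden handle and wire loop, 170 mm long, loose, on the robot's side of the gauge, to the left. Leave alone.
- glaze_jar: closed jar 68 mm across, 85 mm high, loose, beyond the gauge to the left. Leave alone.
- brush: brush, 190 mm long, lying loose at the far side of the bench. Leave alone.
- glaze_bowl: small bowl 100 mm across, 45 mm high, loose, at the far right. Leave alone.
Things that resemble listed ones, but are neither listed nor needed, are in the scene too. Leave any orange look-alike of the gauge alone.

How it is judged:
On the way, in this order (a step that is already met when the one before it is completed fails the run):
1. the pointer is level, points at the middle of the round tile and is let go (value of joint gauge_pointer between -0.1 and 0.1 rad and y of tile_round in the frame of pointer_tip between -0.02 and 0.02 m and x of tile_round in the frame of pointer_tip above 0 m and contact force between the fingers and gauge below 0.05 N), for 0.2 s.
2. the magnifier is picked up in the fingers, clear of the bench (height (world z) of lens_centre above 0.05 m and contact force between the fingers and magnifier above 0.5 N), for 0.2 s.
At the end, for the whole second after the job is handed in: Pointer level within 0.10 rad, its line within 20 mm of the round tile's centre. Magnifier in the fingers, still, level within 0.09 rad, lens centre within 15 mm of the tile's centre from above and 10 mm of the pointer's line in height, touching no gauge or tile; tiles within 10 mm, the rest 20 mm (value of joint gauge_pointer between -0.1 and 0.1 rad and y of tile_round in the frame of pointer_tip between -0.02 and 0.02 m and x of tile_round in the frame of pointer_tip above 0 m and horizontal distance between lens_centre and tile_round below 0.015 m and (z of lens_centre in the frame of pointer_tip between -0.01 and 0.01 m or z of lens_centre in the frame of pointer_pivot between -0.01 and 0.01 m) and angle between magnifier's own z axis and vertical below 0.09 rad and linear speed of magnifier below 0.02 m/s and contact force between the fingers and magnifier above 0.5 N and contact force between magnifier and gauge below 0.05 N and contact force between magnifier and tile_round below 0.05 N and contact force between magnifier and tile_square below 0.05 N and contact force between magnifier and tile_long below 0.05 N and distance of each of tile_round, tile_square, tile_long from where it was at the start of the episode below 0.01 m and distance of each of wood_knife, ribbon_tool, glaze_jar, brush, glaze_bowl from where it was at the start of the episode below 0.02 m); the arm keeps its last pose, push and grip.
It fails at once if the magnifier touches the gauge or its pointer (contact force between magnifier and gauge above 0.3 N).
It fails at once if a test tile is shifted by more than 10 mm (distance of any of tile_round, tile_square, tile_long from where it was at the start of the episode above 0.01 m).
It fails at once if another thing on the bench is shifted by more than 20 mm (distance of any of wood_knife, ribbon_tool, glaze_jar, brush, glaze_bowl from where it was at the start of the episode above 0.02 m).
It also fails if it takes over 64 s, if anything falls off the work surface, if the arm or the gripper's body presses on something with over 40 N, if the wrist force passes 120 N, or if a joint passes its speed limit or range.

## Robot

A 7-joint arm with a two-finger parallel gripper is mounted at the origin on the work surface. World frame = base frame: x ahead of the robot, y to its left, z up, the work surface at z = 0. Lengths are in m, angles in rad, forces in N, time in s.
With the tool pointing down it reaches from about 0.4 to 0.85 m from the base axis. Payload 10.4 kg.
Tool frame: the origin (TCP) lies midway between the tips of the shut fingers; the grasp point (between the pads) lies 19 mm behind it; z points along the fingers, y is the line along which they close (so a half turn about z gives the same grasp; the last joint's range is limited). The gripper opens to 87 mm and grips with 3 to 60 N. Pads are 19 mm wide; open, the fingers measure 117 mm over their backs; the gripper's body (75 mm by 190 mm) begins 51 mm behind the grasp point.
Start: joints at [-1.247, 0.332, -0.065, 1.46, 0.022, 1.35, -0.088], TCP at [0.212, 0.588, 0.223] pointing down, gripper open.
Joint ranges: [-2.6, 2.6], [-0.5, 2.12], [-1.47, 1.34], [0.16, 2.42], [-1.27, 4.41], [0.06, 2.06], [-2.6, 2.6]. Speed limits (rad/s): [2.22, 2.22, 2.79, 2.79, 3.14, 3.14, 3.14].

## Interface

Orientations are given as a unit quaternion [x, y, z, w].
In Python, from bench import r gives the robot as it stands.
- The arm moves only by the tool arm_command, never from a script. Its arguments are lists of equal length, an entry for each row: "xyz": the shift along the world's x, y, z in m, a list of three; "rot": the turn, a rotation vector about the world's x, y, z in rad, a list of three. In form: {"xyz": [[tx, ty, tz], ...], "rot": [[ax, ay, az], ...]}. A call has 1 to 20 rows; each row is the pose to reach, as a shift and turn from the pose commanded when the call began; what a row does not reach only later rows make up. A row lasts 1/12 s, in which the tool goes at most 41.7 mm and 7.16 degrees, less where a joint would pass 70% of its speed; a pose out of reach is approached as far as the arm can. A call with a gripper value outside its range is refused whole. "grip" is the opening, from 0 (shut) to 1 (fully open), set as the call begins (left out, the last holds). The fingers move at their own pace and stop on an object; "squeeze" is the grip in N (left out, the last holds). Time passes only in rows, so rows that repeat a pose let the fingers close. It gives the time, the measured TCP pose, the force, the opening and the grip force at its end, in the units of the state.
- r.read_state(): the state, without advancing time (a new reading comes with each control period).
- r.camera(name): name is "scene" or "top" or "wrist"; returns the picture (400x640x3 uint8, red, green, blue); there is no depth.
- r.camera_model(name): a dict with "fx", "fy", "cx", "cy" (pixels), "T" (4x4, takes a point from camera to world coordinates). Camera axes: x right, y up, looking along -z (the intrinsics and any distortion apply to the point x, -y, -z); pixel columns grow to the right and rows downward; lengths in m; the calibration is good to about 2 mm. A picture is of the moment at which its call begins: read the wrist's pose just before it. camera_model takes no time and is no camera call; for the wrist camera it gives the pose at the moment of the call.
- r.close_job(): hands the job in; it is judged then, once.
Trained networks look in the newest picture that a camera, given by its name, has taken for a name from the list of things; names that differ only in an ending like _2 or _b are one class to them, and where a whole thing is asked for, a point or a joint stands for the part that bears it (a point fixed in the world has none). Each returns a list of dicts, best first, with "conf" (0 to 1); they miss things now and then, are a little off and sometimes report something else, mostly with a low value. They report only what shows in the picture. A call takes as long as a camera call. They do not tell look-alikes from the thing itself.
- r.look_for(label, camera): "at" ([x, y, z] in m, in the coordinates of the camera as it stood for that picture, good to about 4 mm: the middle of the surface that is visible of it).
- r.spot_point(label, camera): "at" ([x, y, z] in m, in the coordinates of the camera as it stood for that picture, good to about 4 mm: a listed point, or the origin of a listed thing).
The state is a dict: "time": time; "joint_positions": joint angles; "joint_vel": joint speeds; "joint_torque": joint torques, N m; "ee_pos": TCP position; "eef_rot": TCP orientation; "ft_force": force on the tool from outside, world axes, zero at the start; "torque": the same for the moment, N m; "width": finger opening in m; "grip_force": force on a finger pad.
Only numpy, scipy, OpenCV 4.12 (cv2) and the standard library are available. Lean on these libraries where they do the work, as an engineer would, in place of code of your own. Each camera call takes 0.05 s, during which the arm holds its last target. There are 200 camera calls.

## Working session

There is one attempt and no reset: what is moved stays moved. The work goes in short steps, Python scripts to look and compute and a tool call to move; the robot and the scene stay as the last step left them, time stands still between calls to the robot, and variables do not carry over. Pictures are saved under pics/ and viewed, at most 10 in all, crops included, and the job is handed in when it is done.

Besides the shell and the picture viewer there is one more tool, called by a JSON object that holds its "name" and its "arguments", one argument or row to a line. arm_command: Moves the arm, as the interface text tells. Its arguments: {"type":"object","properties":{"xyz":{"type":"array"},"rot":{"type":"array"},"grip":{"type":"number"},"squeeze":{"type":"number"}},"required":["xyz","rot"]}

```bash
ls; mkdir -p pics
cat > h.py <<'E'
import numpy as np, cv2
from bench import r
from scipy.spatial.transform import Rotation as R
def W(cam,p):
    T=np.array(r.camera_model(cam)["T"]); return (T@np.r_[p,1])[:3]
def snap(cam,name):
    im=r.camera(cam); cv2.imwrite(f"pics/{name}.png",np.ascontiguousarray(im[:,:,::-1])); return im
def find(cam,labels,fn="spot_point",n=3):
    for l in labels:
        for d in getattr(r,fn)(l,cam)[:n]: print(cam,fn,l,round(d["conf"],2),W(cam,d["at"]).round(4))
def px(cam,p):
    m=r.camera_model(cam); T=np.array(m["T"]); q=np.linalg.inv(T)@np.r_[p,1]
    return m["cx"]+m["fx"]*q[0]/-q[2], m["cy"]-m["fy"]*q[1]/-q[2]
E
python3 - <<'E'
from h import *
for c in ("top","scene"):
    snap(c,c+"0")
    find(c,["gauge","pointer_pivot","pointer_tip","magnifier","lens_centre","tile_round","tile_square","tile_long","wood_knife","ribbon_tool","glaze_jar","brush","glaze_bowl"],n=2)
s=r.read_state();print({k:np.round(v,3) for k,v in s.items()})
E
```

```text
pics
top spot_point gauge 0.89 [3.789e-01 7.050e-01 5.000e-04]
top spot_point gauge 0.79 [0.5404 0.2105 0.0013]
top spot_point pointer_pivot 0.6 [0.3761 0.6875 0.1259]
top spot_point pointer_pivot 0.49 [0.5564 0.1976 0.1538]
top spot_point pointer_tip 0.56 [0.6391 0.1604 0.2538]
top spot_point pointer_tip 0.51 [0.3497 0.5547 0.125 ]
top spot_point magnifier 0.7 [ 0.5145 -0.2848  0.0037]
top spot_point magnifier 0.68 [ 0.622   0.0029 -0.0062]
top spot_point lens_centre 0.56 [ 0.5912 -0.2861  0.0088]
top spot_point tile_round 0.64 [ 0.5179 -0.0088 -0.0027]
top spot_point tile_square 0.73 [ 0.6237  0.0041 -0.0012]
top spot_point tile_square 0.66 [ 0.7164 -0.323   0.0034]
top spot_point tile_long 0.49 [4.273e-01 2.210e-02 1.000e-04]
top spot_point wood_knife 0.55 [0.5414 0.1087 0.0006]
top spot_point glaze_jar 0.56 [0.6903 0.3613 0.0019]
top spot_point brush 0.55 [ 7.846e-01 -1.116e-01  7.000e-04]
top spot_point glaze_bowl 0.87 [ 0.717  -0.3244  0.0029]
scene spot_point gauge 0.92 [0.3779 0.7041 0.001 ]
scene spot_point gauge 0.78 [0.5466 0.2138 0.0007]
scene spot_point pointer_pivot 0.5
[... 694 characters left out ...]
 glaze_jar 0.9 [ 0.6887  0.3589 -0.0011]
scene spot_point brush 0.63 [ 0.7807 -0.1116 -0.0069]
scene spot_point glaze_bowl 0.63 [ 0.7111 -0.3199 -0.0034]
{'time': np.float64(1.4), 'joint_positions': array([-1.247,  0.332, -0.065,  1.46 ,  0.022,  1.35 , -0.088]), 'joint_vel': array([-0.002, -0.   , -0.001,  0.   , -0.001,  0.002, -0.   ]), 'joint_torque': array([ 0.0000e+00, -6.2303e+01,  2.5000e-02, -3.9012e+01, -6.1000e-02,
        3.2000e-02,  0.0000e+00]), 'ee_pos': array([0.212, 0.588, 0.223]), 'eef_rot': array([ 0.173,  0.985,  0.   , -0.   ]), 'ft_force': array([0.614, 0.352, 0.56 ]), 'torque': array([-0.02 , -0.061, -0.02 ]), 'grip_force': np.float64(0.0), 'width': np.float64(0.087)}
```

View pics/top0.png

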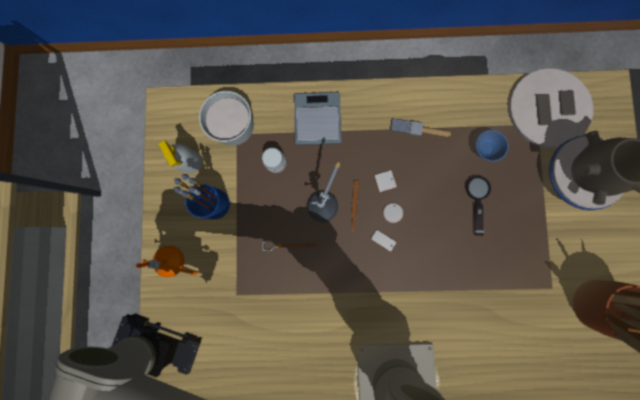

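View pics/scene0.png

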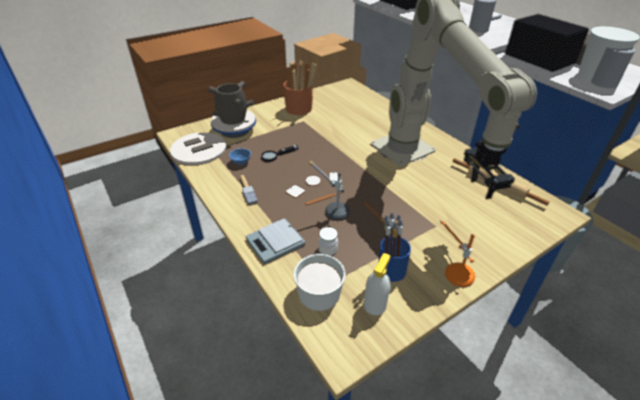

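The top view shows the real gauge at pixel (322,205), its pointer rising towards (337,165). The round tile is the middle one at (393,213) and the magnifier is at (478,205). The orange decoy is at (168,262). In the scene view the gauge stands at (337,210). The network positions agree: the round tile is 0.222 m from the post and the pivot is 0.153 m high. I'll move above the pointer now.

{"name": "arm_command", "arguments": {
  "xyz": [
    [0,0,0.04],
    [0,0,0.08],
    [0,0,0.12],
    [0.02,-0.02,0.16],
    [0.4,-0.41,0.16],
    [0.4,-0.41,0.16],
    [0.4,-0.41,0.16],
    [0.4,-0.41,0.16],
    [0.4,-0.41,0.16],
    [0.4,-0.41,0.16],
    [0.4,-0.41,0.16],
    [0.4,-0.41,0.16],
    [0.4,-0.41,0.16],
    [0.4,-0.41,0.16],
    [0.4,-0.41,0.16],
    [0.4,-0.41,0.16],
    [0.4,-0.41,0.16],
    [0.4,-0.41,0.16],
    [0.4,-0.41,0.16],
    [0.4,-0.41,0.16]
  ],
  "rot": [
    [0,0,0],
    [0,0,0],
    [0,0,0],
    [0,0,0],
    [0,0,-0.15],
    [0,0,-0.15],
    [0,0,-0.15],
    [0,0,-0.15],
    [0,0,-0.15],
    [0,0,-0.15],
    [0,0,-0.15],
    [0,0,-0.15],
    [0,0,-0.15],
    [0,0,-0.15],
    [0,0,-0.15],
    [0,0,-0.15],
    [0,0,-0.15],
    [0,0,-0.15],
    [0,0,-0.15],
    [0,0,-0.15]
  ],
  "grip": 1,
  "squeeze": 12
}}

```text
time: 3.07
ee_pos: [0.6125, 0.1777, 0.3823]
eef_rot: [0.246, 0.969, -0.0, -0.0]
ft_force: [-0.1, 0.4, -0.3]
width: 0.0868
grip_force: 0.0
```

Run:
```python
from h import *
s=r.read_state();print(s["time"],s["ee_pos"],s["eef_rot"],np.round(s["joint_positions"],2))
snap("wrist","w1")
find("wrist",["gauge","pointer_pivot","pointer_tip","tile_round","tile_square"],n=2)
for c in ("top","scene"):
    r.camera(c); find(c,["pointer_tip","pointer_pivot"])
```

```text
3.0667 [0.61252307 0.17769223 0.38225992] [ 2.46284428e-01  9.69197561e-01 -1.00898398e-05 -2.61800321e-04] [-0.58  0.34  0.32  1.14 -0.11  1.68  0.79]
wrist spot_point gauge 0.58 [0.5445 0.2139 0.001 ]
wrist spot_point pointer_pivot 0.81 [0.5629 0.2064 0.1518]
wrist spot_point pointer_tip 0.68 [0.635  0.1645 0.2516]
wrist spot_point tile_round 0.72 [ 0.5167 -0.007   0.0036]
wrist spot_point tile_round 0.28 [6.147e-01 8.800e-03 6.000e-04]
wrist spot_point tile_square 0.82 [ 0.6144  0.0073 -0.0015]
top spot_point pointer_tip 0.47 [0.3509 0.5535 0.1237]
top spot_point pointer_pivot 0.71 [0.377  0.6863 0.125 ]
scene spot_point pointer_tip 0.61 [0.3522 0.559  0.1241]
scene spot_point pointer_tip 0.53 [0.635 0.157 0.251]
scene spot_point pointer_pivot 0.66 [0.5626 0.1971 0.1514]
scene spot_point pointer_pivot 0.58 [0.3769 0.6847 0.1265]
```

View pics/w1.png

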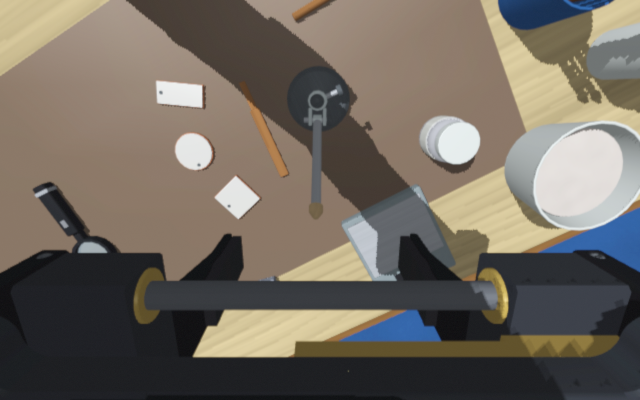

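The wrist view shows the post's ball at (317,99) with the pointer running from it to the cone tip at (316,217). The round tile is at (194,151), the square one at (237,198) and the long one at (180,95). I'll back-project these.

```bash
cat >> h.py <<'E'
def bp(cam,uv,z):
    m=r.camera_model(cam);T=np.array(m["T"])
    d=T[:3,:3]@[(uv[0]-m["cx"])/m["fx"],-(uv[1]-m["cy"])/m["fy"],-1]
    return T[:3,3]+d*(z-T[2,3])/d[2]
E
python3 - <<'E'
from h import *
post=bp("wrist",(317,99),.192);tip=bp("wrist",(316,217),.251);tr=bp("wrist",(194,151),.008);base=bp("wrist",(319,98),.02)
print(post,base,tip,tr,np.array(r.camera_model("wrist")["T"])[:3,3])
for P in (post,base):
    print("tip",np.degrees(np.arctan2(*(tip-P)[[1,0]])),np.hypot(*(tip-P)[:2]),"tile",np.degrees(np.arctan2(*(tr-P)[[1,0]])),np.hypot(*(tr-P)[:2]))
E
```

```text
[0.54026576 0.21476933 0.192     ] [0.54072725 0.21622255 0.02      ] [0.63608429 0.16190574 0.251     ] [ 0.51550699 -0.00762136  0.008     ] [0.53968472 0.21886072 0.54468618]
tip -28.88575336375403 0.10943377304978397 tile -96.3525821326437 0.2237646517397581
tip -29.666490376953863 0.10974188648587695 tile -96.42834452204332 0.2252602052385721
```

Everything is consistent: post at (0.541,0.214), bearing -29°, tilt about 0.86 rad, pivot z 0.152, tile bearing -96.4°. I'll descend around the pointer and pinch 95 mm from the pivot.

{"name": "arm_command", "arguments": {
  "xyz": [
    [0.003,-0.005,-0.04],
    [0.003,-0.005,-0.08],
    [0.003,-0.005,-0.12],
    [0.003,-0.005,-0.15],
    [0.003,-0.005,-0.177],
    [0.003,-0.005,-0.177]
  ],
  "rot": [
    [0,0,-0.01],
    [0,0,-0.01],
    [0,0,-0.01],
    [0,0,-0.01],
    [0,0,-0.01],
    [0,0,-0.01]
  ]
}}

```text
time: 4.17
ee_pos: [0.6126, 0.1721, 0.1996]
eef_rot: [0.251, 0.968, -0.003, -0.004]
ft_force: [0.3, -0.0, -0.1]
width: 0.0874
grip_force: 0.0
```

{"name": "arm_command", "arguments": {
  "xyz": [
    [0,0,0],
    [0,0,0],
    [0,0,0],
    [0,0,0],
    [0,0,0],
    [0,0,0],
    [0,0,0],
    [0,0,0]
  ],
  "rot": [
    [0,0,0],
    [0,0,0],
    [0,0,0],
    [0,0,0],
    [0,0,0],
    [0,0,0],
    [0,0,0],
    [0,0,0]
  ],
  "grip": 0,
  "squeeze": 12
}}

```text
time: 4.83
ee_pos: [0.6155, 0.1729, 0.2058]
eef_rot: [0.251, 0.968, 0.0, 0.0]
ft_force: [-0.3, 0.3, -0.5]
width: 0.0416
grip_force: 0.0
```

{"name": "arm_command", "arguments": {
  "xyz": [
    [0,0,0],
    [0,0,0],
    [0,0,0],
    [0,0,0],
    [0,0,0],
    [0,0,0],
    [0,0,0],
    [0,0,0]
  ],
  "rot": [
    [0,0,0],
    [0,0,0],
    [0,0,0],
    [0,0,0],
    [0,0,0],
    [0,0,0],
    [0,0,0],
    [0,0,0]
  ]
}}

```text
time: 5.5
ee_pos: [0.6154, 0.1725, 0.2055]
eef_rot: [0.251, 0.968, -0.0, -0.0]
ft_force: [-0.2, -2.3, -0.2]
width: 0.0095
grip_force: 12.0
```

Run:
```python
from h import *
s=r.read_state();print(s["time"],s["ee_pos"],s["width"],s["grip_force"])
g=np.array(s["ee_pos"])+[0,0,.019]
P=np.array([.5415,.2142]);v=g[:2]-P;b0=np.arctan2(v[1],v[0]);rad=np.hypot(*v);print(b0,rad)
L=np.hypot(rad-.022,g[2]-.152);t0=np.arctan2(g[2]-.152,rad-.022);print("L",L,"tilt",t0)
tb=np.arctan2(-.0076-.2142,.5155-.5415)
for t in list(t0*np.linspace(1,0,7)[1:]):
    R_=.022+L*np.cos(t);print("tilt",np.round(np.r_[P+R_*np.r_[np.cos(b0),np.sin(b0)],.152+L*np.sin(t)]-g,3).tolist())
R_=.022+L
e=np.r_[P+R_*np.r_[np.cos(b0),np.sin(b0)]]
for b in np.linspace(b0,tb,13)[1:]:
    print("sw",(P+R_*np.r_[np.cos(b),np.sin(b)]-e).round(3).tolist(),round(b-b0,3))
```

```text
5.5 [0.61535013 0.17250558 0.20548312] 0.009469806234571313 12.00167314033024
-0.5139692030807543 0.08480723250992377
L 0.09590908081752253 tilt 0.8567960448948626
tilt [0.008, -0.005, -0.01]
tilt [0.016, -0.009, -0.021]
tilt [0.021, -0.012, -0.033]
tilt [0.025, -0.014, -0.045]
tilt [0.028, -0.016, -0.059]
tilt [0.029, -0.016, -0.072]
sw [-0.006, -0.01] -0.098
sw [-0.013, -0.019] -0.196
sw [-0.021, -0.027] -0.293
sw [-0.03, -0.035] -0.391
sw [-0.039, -0.041] -0.489
sw [-0.049, -0.047] -0.587
sw [-0.06, -0.052] -0.685
sw [-0.071, -0.056] -0.782
sw [-0.082, -0.058] -0.88
sw [-0.093, -0.06] -0.978
sw [-0.105, -0.06] -1.076
sw [-0.116, -0.059] -1.174
```

Rod pinched at 9.5 mm. I'll tilt it down along the arc, then swing.

{"name": "arm_command", "arguments": {
  "xyz": [
    [0.008,-0.005,-0.01],
    [0.016,-0.009,-0.021],
    [0.021,-0.012,-0.033],
    [0.025,-0.014,-0.045],
    [0.028,-0.016,-0.059],
    [0.029,-0.016,-0.073],
    [0.029,-0.016,-0.073],
    [0.029,-0.016,-0.073]
  ],
  "rot": [
    [0,0,0],
    [0,0,0],
    [0,0,0],
    [0,0,0],
    [0,0,0],
    [0,0,0],
    [0,0,0],
    [0,0,0]
  ]
}}

```text
time: 6.17
ee_pos: [0.6444, 0.1555, 0.1304]
eef_rot: [0.251, 0.968, -0.001, -0.0]
ft_force: [3.6, -2.5, -2.0]
width: 0.0096
grip_force: 12.0
```

{"name": "arm_command", "arguments": {
  "xyz": [
    [-0.006,-0.01,0],
    [-0.013,-0.019,0],
    [-0.021,-0.027,0],
    [-0.03,-0.035,0],
    [-0.039,-0.041,0],
    [-0.049,-0.047,0],
    [-0.06,-0.052,0],
    [-0.071,-0.056,0],
    [-0.082,-0.058,0],
    [-0.093,-0.06,0],
    [-0.105,-0.06,0],
    [-0.116,-0.059,0],
    [-0.116,-0.059,0],
    [-0.116,-0.059,0]
  ],
  "rot": [
    [0,0,-0.098],
    [0,0,-0.196],
    [0,0,-0.293],
    [0,0,-0.391],
    [0,0,-0.489],
    [0,0,-0.587],
    [0,0,-0.685],
    [0,0,-0.782],
    [0,0,-0.88],
    [0,0,-0.978],
    [0,0,-1.076],
    [0,0,-1.174],
    [0,0,-1.174],
    [0,0,-1.174]
  ]
}}

```text
time: 7.33
ee_pos: [0.5269, 0.0961, 0.1314]
eef_rot: [0.746, 0.666, -0.002, 0.0]
ft_force: [-1.0, -6.1, -2.0]
width: 0.0097
grip_force: 12.1
```

Run:
```python
from h import *
s=r.read_state();print(s["time"],s["ee_pos"],s["eef_rot"],np.round(s["joint_positions"],2))
for c in ("wrist","scene","top"):
    r.camera(c); find(c,["pointer_tip","pointer_pivot","tile_round"],n=2)
```

```text
7.3333 [0.52691467 0.09606346 0.13141923] [ 7.45511861e-01  6.66490332e-01 -1.64251756e-03  6.00012512e-05] [-0.72  0.22  0.52  1.84 -0.12  1.12 -0.28]
wrist spot_point pointer_tip 0.6 [0.5226 0.0622 0.1465]
wrist spot_point pointer_pivot 0.69 [0.5397 0.1937 0.1492]
wrist spot_point tile_round 0.39 [0.543  0.2126 0.0014]
scene spot_point pointer_tip 0.59 [0.3563 0.5583 0.1221]
scene spot_point pointer_pivot 0.44 [0.378  0.685  0.1223]
scene spot_point pointer_pivot 0.4 [0.539  0.1871 0.1547]
scene spot_point tile_round 0.62 [ 0.5162 -0.0076  0.0014]
top spot_point pointer_tip 0.67 [0.3532 0.551  0.1245]
top spot_point pointer_pivot 0.57 [0.5356 0.1893 0.1539]
top spot_point pointer_pivot 0.56 [0.3766 0.6886 0.128 ]
top spot_point tile_round 0.49 [ 0.5153 -0.2797  0.0034]
```

Level to about -0.02 rad and aimed to within 2 mm. I'll nudge up slightly, open and rise.

{"name": "arm_command", "arguments": {
  "xyz": [
    [0,0,0.001],
    [0,0,0.0015],
    [0,0,0.0015]
  ],
  "rot": [
    [0,0,0],
    [0,0,0],
    [0,0,0]
  ]
}}

```text
time: 8.18
ee_pos: [0.5273, 0.096, 0.1327]
eef_rot: [0.745, 0.667, -0.002, 0.0]
ft_force: [-1.0, -5.2, -2.2]
width: 0.0095
grip_force: 12.1
```

{"name": "arm_command", "arguments": {
  "xyz": [
    [0,0,0],
    [0,0,0],
    [0,0,0],
    [0,0,0],
    [0,0,0],
    [0,0,0],
    [0,0,0],
    [0,0,0.03],
    [0,0,0.07],
    [0,0,0.11],
    [0,0,0.15],
    [0,0,0.19],
    [0,0,0.21],
    [0,0,0.21]
  ],
  "rot": [
    [0,0,0],
    [0,0,0],
    [0,0,0],
    [0,0,0],
    [0,0,0],
    [0,0,0],
    [0,0,0],
    [0,0,0],
    [0,0,0],
    [0,0,0],
    [0,0,0],
    [0,0,0],
    [0,0,0],
    [0,0,0]
  ],
  "grip": 1
}}

```text
time: 9.35
ee_pos: [0.53, 0.098, 0.3493]
eef_rot: [0.745, 0.667, 0.004, 0.001]
ft_force: [-0.2, -0.3, 0.5]
width: 0.086
grip_force: 0.0
```

Run:
```python
from h import *
s=r.read_state();print(s["time"],s["ee_pos"],s["eef_rot"],np.round(s["joint_positions"],2))
snap("wrist","w2")
find("wrist",["pointer_tip","pointer_pivot","tile_round","gauge"],n=2)
for c in ("scene",):
    snap(c,"s2"); find(c,["pointer_tip","pointer_pivot","tile_round","lens_centre","magnifier"],n=2)
```

```text
9.35 [0.53003407 0.09802049 0.34932051] [0.74491985 0.66714231 0.00373373 0.00127084] [-0.76  0.09  0.53  1.5  -0.05  1.55 -0.33]
wrist spot_point pointer_tip 0.65 [0.5214 0.0598 0.145 ]
wrist spot_point pointer_pivot 0.78 [0.5406 0.1925 0.1444]
wrist spot_point tile_round 0.58 [ 0.5115 -0.0097 -0.0044]
wrist spot_point gauge 0.57 [ 0.5368  0.2087 -0.0072]
scene spot_point pointer_tip 0.51 [0.3516 0.5575 0.121 ]
scene spot_point pointer_tip 0.48 [0.5244 0.054  0.147 ]
scene spot_point pointer_pivot 0.51 [0.3756 0.6843 0.1254]
scene spot_point pointer_pivot 0.42 [0.5415 0.1888 0.1524]
scene spot_point tile_round 0.66 [ 0.5146 -0.0097 -0.0011]
scene spot_point lens_centre 0.81 [ 0.5851 -0.2786  0.0085]
scene spot_point magnifier 0.67 [ 0.5166 -0.278  -0.0026]
scene spot_point magnifier 0.45 [ 0.5134 -0.009  -0.0016]
```

View pics/w2.png

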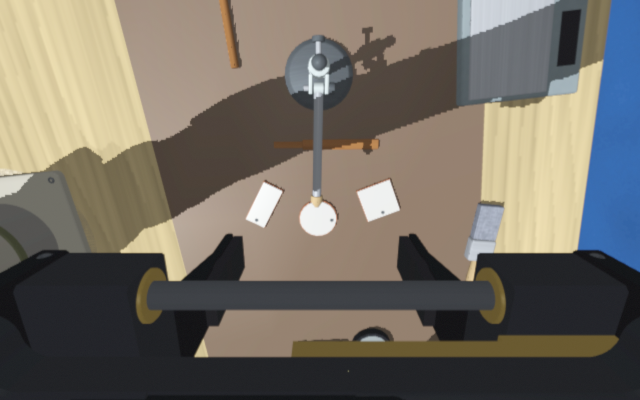

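The wrist view shows the pointer running from (319,62) to its tip at (317,205), aimed at the round tile's middle at (318,217). The tiles and knife look undisturbed and step 1 looks met. Next is the magnifier.

{"name": "arm_command", "arguments": {
  "xyz": [
    [-0.003,-0.03,0],
    [-0.005,-0.065,0],
    [-0.007,-0.1,0],
    [-0.009,-0.14,0],
    [-0.011,-0.18,0],
    [-0.013,-0.22,0],
    [-0.014,-0.26,0],
    [-0.015,-0.3,-0.01],
    [-0.015,-0.33,-0.03],
    [-0.015,-0.36,-0.06],
    [-0.015,-0.377,-0.09],
    [-0.015,-0.377,-0.1],
    [-0.015,-0.377,-0.1],
    [-0.015,-0.377,-0.1],
    [-0.015,-0.377,-0.1]
  ],
  "rot": [
    [0,0,-0.12],
    [0,0,-0.24],
    [0,0,-0.36],
    [0,0,-0.48],
    [0,0,-0.6],
    [0,0,-0.72],
    [0,0,-0.84],
    [0,0,-0.96],
    [0,0,-1.08],
    [0,0,-1.2],
    [0,0,-1.32],
    [0,0,-1.44],
    [0,0,-1.46],
    [0,0,-1.46],
    [0,0,-1.46]
  ]
}}

```text
time: 11.15
ee_pos: [0.5142, -0.2787, 0.2452]
eef_rot: [1.0, 0.003, 0.001, 0.0]
ft_force: [-0.0, -0.1, -0.2]
width: 0.0872
grip_force: 0.0
```

Run:
```python
from h import *
s=r.read_state();print(s["time"],s["ee_pos"],s["eef_rot"],np.round(s["joint_positions"],2))
snap("wrist","w3")
find("wrist",["magnifier","lens_centre"],n=2)
```

```text
11.15 [ 0.51423108 -0.27865018  0.24520748] [9.99995549e-01 2.89781507e-03 6.88383115e-04 1.73661133e-04] [-0.33  0.31  0.93  1.58 -0.26  1.38 -0.94]
wrist spot_point magnifier 0.7 [ 5.100e-01 -2.729e-01  1.000e-04]
wrist spot_point lens_centre 0.91 [ 0.5854 -0.2807  0.0104]
```

View pics/w3.png

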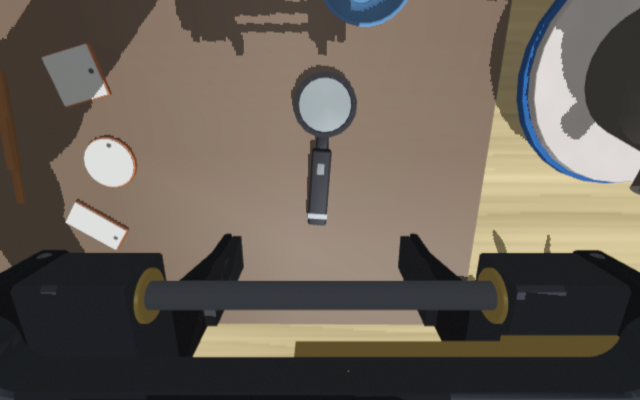

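The magnifier's ring is at (325,104) and its handle runs from (322,150) to its end at (316,223), nearly along world x. The round tile is at (109,162).

Run:
```python
from h import *
l=bp("wrist",(325,103.5),.012);h=bp("wrist",(316.5,219),.018);n=bp("wrist",(322,150),.018);t=bp("wrist",(109,162),.006)
print(l,n,h,t,np.hypot(*(l-h)[:2])); d=(l-h)[:2]; a=np.arctan2(d[1],d[0]); print("ang",a,"origin",l[:2]-.075*np.r_[np.cos(a),np.sin(a)])
```

```text
[ 0.58875284 -0.28192393  0.012     ] [ 0.53480156 -0.27863887  0.018     ] [ 0.4454712  -0.27198898  0.018     ] [ 0.51676037 -0.01003716  0.006     ] 0.14362566944438235
ang -0.06922780872911727 origin [ 0.51393249 -0.27673599]
```

{"name": "arm_command", "arguments": {
  "xyz": [
    [-0.001,0.003,-0.04],
    [-0.001,0.003,-0.08],
    [-0.001,0.003,-0.12],
    [-0.001,0.003,-0.16],
    [-0.001,0.003,-0.195],
    [-0.001,0.003,-0.22],
    [-0.001,0.003,-0.23],
    [-0.001,0.003,-0.237],
    [-0.001,0.003,-0.24],
    [-0.001,0.003,-0.24],
    [-0.001,0.003,-0.24]
  ],
  "rot": [
    [0,0,-0.075],
    [0,0,-0.075],
    [0,0,-0.075],
    [0,0,-0.075],
    [0,0,-0.075],
    [0,0,-0.075],
    [0,0,-0.075],
    [0,0,-0.075],
    [0,0,-0.075],
    [0,0,-0.075],
    [0,0,-0.075]
  ]
}}

```text
time: 12.22
ee_pos: [0.5135, -0.2766, 0.0056]
eef_rot: [0.999, -0.037, 0.001, 0.0]
ft_force: [0.8, -0.1, 0.5]
width: 0.0876
grip_force: 0.0
```

{"name": "arm_command", "arguments": {
  "xyz": [
    [0,0,0],
    [0,0,0],
    [0,0,0],
    [0,0,0],
    [0,0,0],
    [0,0,0],
    [0,0,0],
    [0,0,0],
    [0,0,0],
    [0,0,0],
    [0,0,0],
    [0,0,0],
    [0,0,0],
    [0,0,0],
    [0,0,0],
    [0,0,0]
  ],
  "rot": [
    [0,0,0],
    [0,0,0],
    [0,0,0],
    [0,0,0],
    [0,0,0],
    [0,0,0],
    [0,0,0],
    [0,0,0],
    [0,0,0],
    [0,0,0],
    [0,0,0],
    [0,0,0],
    [0,0,0],
    [0,0,0],
    [0,0,0],
    [0,0,0]
  ],
  "grip": 0,
  "squeeze": 30
}}

```text
time: 13.55
ee_pos: [0.5124, -0.2762, 0.0041]
eef_rot: [0.999, -0.037, -0.0, 0.0]
ft_force: [-0.3, -0.6, -2.1]
width: 0.0238
grip_force: 30.0
```

Handle gripped at 23.8 mm. Lifting.

{"name": "arm_command", "arguments": {
  "xyz": [
    [0,0,0.01],
    [0,0,0.025],
    [0,0,0.045],
    [0,0,0.07],
    [0,0,0.095],
    [0,0,0.12],
    [0,0,0.137],
    [0,0,0.144],
    [0,0,0.144],
    [0,0,0.144],
    [0,0,0.144]
  ],
  "rot": [
    [0,0,0],
    [0,0,0],
    [0,0,0],
    [0,0,0],
    [0,0,0],
    [0,0,0],
    [0,0,0],
    [0,0,0],
    [0,0,0],
    [0,0,0],
    [0,0,0]
  ]
}}

```text
time: 14.47
ee_pos: [0.5118, -0.2756, 0.1468]
eef_rot: [0.999, -0.037, -0.001, -0.0]
ft_force: [0.1, -0.4, -2.3]
width: 0.0239
grip_force: 30.0
```

{"name": "arm_command", "arguments": {
  "xyz": [
    [-0.005,0.01,0],
    [-0.012,0.025,0],
    [-0.02,0.045,0],
    [-0.028,0.065,0],
    [-0.036,0.085,0],
    [-0.044,0.105,0],
    [-0.052,0.125,0],
    [-0.06,0.145,0],
    [-0.066,0.16,0],
    [-0.068,0.17,0],
    [-0.068,0.17,0],
    [-0.068,0.17,0]
  ],
  "rot": [
    [0,0,0.03],
    [0,0,0.07],
    [0,0,0.12],
    [0,0,0.17],
    [0,0,0.22],
    [0,0,0.27],
    [0,0,0.32],
    [0,0,0.36],
    [0,0,0.39],
    [0,0,0.4],
    [0,0,0.4],
    [0,0,0.4]
  ]
}}

```text
time: 15.47
ee_pos: [0.4445, -0.1063, 0.1478]
eef_rot: [0.987, 0.162, -0.0, 0.0]
ft_force: [0.3, -1.0, -1.1]
width: 0.0237
grip_force: 30.0
```

Run:
```python
from h import *
s=r.read_state();print(s["time"],s["ee_pos"],s["eef_rot"],s["grip_force"],s["width"])
snap("wrist","w4"); find("wrist",["lens_centre","magnifier","tile_round","pointer_tip"],n=2)
for c in ("scene","top"):
    snap(c,c+"4"); find(c,["lens_centre","magnifier","tile_round","pointer_tip","pointer_pivot"],n=2)
```

```text
15.4667 [ 0.44445167 -0.10627865  0.14777259] [ 9.86774582e-01  1.62098420e-01 -1.52083789e-04  5.30043133e-05] 29.99756634235382 0.0236763469888074
wrist spot_point lens_centre 0.88 [ 0.5112 -0.0802  0.1541]
wrist spot_point magnifier 0.71 [ 0.4443 -0.1013  0.143 ]
wrist spot_point tile_round 0.87 [ 0.5172 -0.0113  0.0015]
scene spot_point lens_centre 0.5 [ 0.5167 -0.0793  0.1514]
scene spot_point magnifier 0.79 [ 0.4473 -0.104   0.1408]
scene spot_point tile_round 0.67 [ 0.5132 -0.0101  0.0013]
scene spot_point pointer_tip 0.42 [0.3503 0.5596 0.1238]
scene spot_point pointer_pivot 0.56 [0.3754 0.6841 0.1258]
scene spot_point pointer_pivot 0.54 [0.5399 0.1872 0.1503]
top spot_point lens_centre 0.65 [ 0.52   -0.0824  0.1505]
top spot_point lens_centre 0.32 [0.5413 0.2082 0.006 ]
top spot_point magnifier 0.72 [ 0.4489 -0.111   0.145 ]
top spot_point tile_round 0.65 [ 7.824e-01 -1.118e-01 -4.000e-04]
top spot_point tile_round 0.62 [ 0.5183 -0.0102 -0.0036]
top spot_point pointer_tip 0.67 [0.351  0.5537 0.1243]
top spot_point pointer_tip 0.43 [0.5258 0.0585 0.1522]
top spot_point pointer_pivot 0.79 [0.378  0.6846 0.1256]
top spot_point pointer_pivot 0.59 [0.5373 0.1852 0.1523]
```

View pics/w4.png

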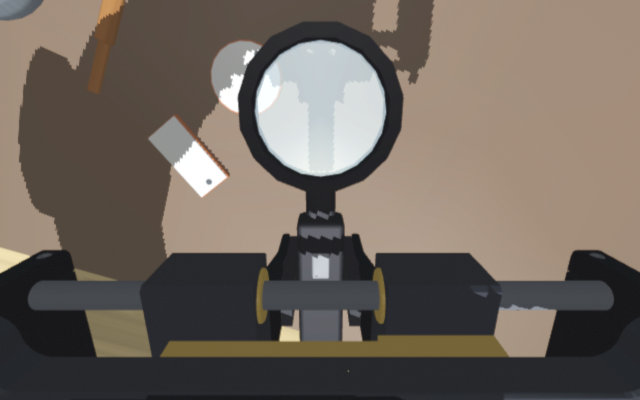

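The magnifier is held straight with its lens at (320,107), beside the round tile at (245,77). Lens height is about 0.152 m, level with the pointer. Last slow shift: +0.072 m in y.

{"name": "arm_command", "arguments": {
  "xyz": [
    [0.0,0.006,0],
    [0.0,0.014,0],
    [0.0,0.023,0],
    [0.0,0.033,0],
    [0.0,0.043,0],
    [0.0,0.053,0],
    [0.0,0.061,0],
    [0.0,0.067,0],
    [0.0,0.07,0],
    [0.0,0.072,0],
    [0.0,0.072,0],
    [0.0,0.072,0],
    [0.0,0.072,0]
  ],
  "rot": [
    [0,0,0],
    [0,0,0],
    [0,0,0],
    [0,0,0],
    [0,0,0],
    [0,0,0],
    [0,0,0],
    [0,0,0],
    [0,0,0],
    [0,0,0],
    [0,0,0],
    [0,0,0],
    [0,0,0]
  ]
}}

```text
time: 17.4
ee_pos: [0.4444, -0.0346, 0.1481]
eef_rot: [0.987, 0.162, 0.0, 0.0]
ft_force: [-0.5, 0.0, -1.4]
width: 0.0239
grip_force: 30.0
```

Run:
```python
from h import *
s=r.read_state();print(s["time"],s["ee_pos"],s["eef_rot"],s["grip_force"],s["width"],s["joint_vel"])
snap("wrist","w5"); find("wrist",["lens_centre","magnifier","tile_round","pointer_tip"],n=1)
print(bp("wrist",(320,107),.152))
for c in ("scene","top"):
    im=snap(c,c+"5"); find(c,["lens_centre","magnifier","tile_round","pointer_tip","pointer_pivot"],n=2)
    if c=="scene":
        u,v=map(int,px(c,[.515,.05,.15])); cv2.imwrite("pics/s5c.png",cv2.resize(im[v-50:v+50,u-70:u+70,::-1],None,fx=5,fy=5,interpolation=cv2.INTER_CUBIC))
```

```text
17.4 [ 0.44440763 -0.03462291  0.14807346] [9.86820263e-01 1.61820148e-01 1.46835550e-06 8.75622810e-05] 29.997771978378296 0.023859238265176767 [ 0.00032623  0.00023832 -0.00105132  0.00032159  0.0019453   0.00070084
 -0.00039845]
wrist spot_point lens_centre 0.61 [ 0.5161 -0.0112  0.1541]
wrist spot_point magnifier 0.56 [ 0.445  -0.0325  0.1425]
wrist spot_point pointer_tip 0.93 [0.521  0.0605 0.147 ]
[ 0.51754011 -0.0075684   0.152     ]
scene spot_point lens_centre 0.77 [ 0.5153 -0.0057  0.1527]
scene spot_point magnifier 0.82 [ 0.4459 -0.0343  0.1416]
scene spot_point tile_round 0.39 [ 0.5141 -0.0096 -0.0008]
scene spot_point pointer_tip 0.56 [ 7.127e-01 -3.191e-01 -4.000e-04]
scene spot_point pointer_tip 0.53 [0.3521 0.5552 0.1207]
scene spot_point pointer_pivot 0.65 [0.3767 0.6847 0.1222]
scene spot_point pointer_pivot 0.52 [0.5394 0.1864 0.1543]
top spot_point lens_centre 0.8 [ 0.5198 -0.013   0.1541]
top spot_point magnifier 0.7 [ 0.4492 -0.0382  0.1457]
top spot_point tile_round 0.55 [ 0.5166 -0.0105 -0.0041]
top spot_point pointer_tip 0.75 [0.5251 0.0586 0.1523]
top spot_point pointer_tip 0.56 [0.3508 0.555  0.1235]
top spot_point pointer_pivot 0.79 [0.5364 0.1876 0.1522]
top spot_point pointer_pivot 0.76 [0.3794 0.6882 0.1284]
```

View pics/w5.png

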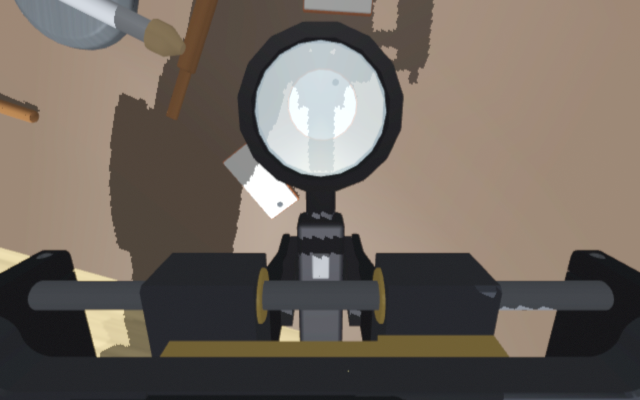

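View pics/s5c.png

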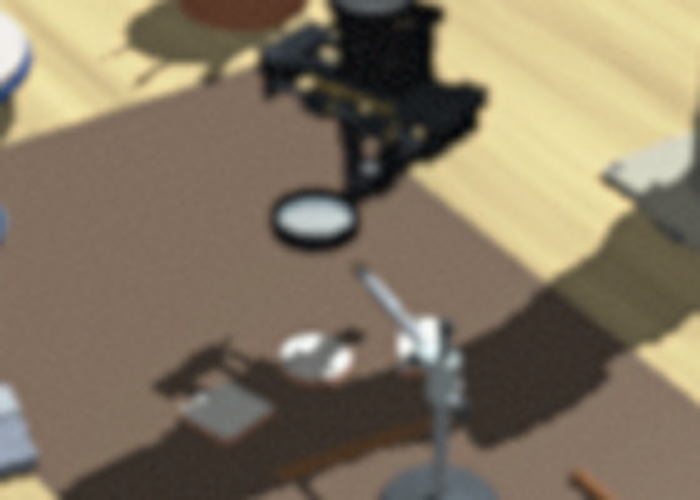

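The wrist view shows the round tile centred through the lens (tile about (322,103), lens (320,107)), with the pointer tip clear at (165,37). The scene crop shows the ring level, with a gap to the pointer. Lens height is 0.153 m against 0.150 m for the pointer. Handing in.

```bash
python3 -c "
from bench import r
print(r.close_job())"
```

```text
the job is handed in; nothing more can be done
None
```

I handed the job in at about 17.5 s. The pointer is level and aimed at the round tile, and the magnifier is held still and level over it, lens within about 3 mm of the tile's centre and the pointer's height by my measurements. The hand-in returned no verdict.

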